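# Select the rolling mill's gear through the gate

## Task

Put the rolling mill's drive into the gear marked green: push the black-gripped lever through the gate, along to neutral, across, and fully home into the slot with the green mark, without putting it into any other marked slot on the way. Only push the lever with the fingers, never grip it, then move clear, and leave everything else on the bench where it is.

Things in the scene. Friction and masses are not known exactly. Their poses are not given: they have to be found in the camera images.
- gearbox: Rolling-mill drive fixed to the bench: grey housing 200 x 190 mm, top 100 mm up; blue roll stand (137 mm high) on its +y side, 105 to 215 mm out. Origin on the bench under the gate's middle, z up; x runs along the gate's legs (away from the robot at yaw 0), y along the neutral channel
- gate_mid (a point): Middle of the aluminium gate plate (116 mm along the gearbox's x, 110 mm along y), on its top, 118 mm above the bench. Double H: neutral channel along y at x = 0, three legs along x at y = -28, 0, +28 mm, each ending at x = -24 and +24 mm (stem axis at plate height). Slots 14 mm wide; tongues between legs have round ends that guide a stem a few mm off. Only the 4 outer slots have marks
- cross_tilt (a joint): sideways tilt of the lever (rad), positive towards the gearbox's +y: 0 in the middle leg (where it starts), about +0.284 in the +y leg and -0.284 in the -y leg (stops at +-0.286). It can change only in the neutral channel
- leg_tilt (a joint): tilt of the lever along the legs (rad), positive towards the gearbox's +x: 0 in neutral, +-0.243 at the slot ends (the stops). Starts anywhere along the middle leg. No spring: it stays where it is left; about 2 N of push at the grip moves it
- lever_pivot (a point): point about which the lever tilts, inside the housing, 13 mm above the bench under the gate's middle. A point of the lever's axis at length L from here stands, in gearbox axes from here, at x = L sin(leg_tilt), y = L cos(leg_tilt) sin(cross_tilt), z = L cos(leg_tilt) cos(cross_tilt)
- grip_mid (a point): centre of the lever's black grip: square bar 24 x 24 mm, 50 mm long, faces along the gearbox's x and y, on a steel stem 10 mm thick. 175 mm from the pivot: upright it is 188 mm above the bench and the grip reaches from 163 to 213 mm. Travels 42 mm from neutral to a slot end, 49 mm from middle to outer leg. z points up the lever
- stem_gate (a point): point on the lever's axis at gate height, 100 mm from the pivot. With the lever fully home in an outer slot it stands 22 mm (horizontally) from the centre of that slot's mark
- mark_green: green disc, 20 mm across and 1.5 mm thick, on the gate plate just beyond the end of one of the four outer slots: centre at x = +-46 mm, y = +-28 mm of the gearbox, 118 mm up; origin at its centre underneath. Which colour marks which slot changes. This one marks the gear to select
- mark_red: red disc, 20 mm across and 1.5 mm thick, on the gate plate just beyond the end of one of the four outer slots: centre at x = +-46 mm, y = +-28 mm of the gearbox, 118 mm up; origin at its centre underneath. Which colour marks which slot changes
- mark_blue: blue disc, 20 mm across and 1.5 mm thick, on the gate plate just beyond the end of one of the four outer slots: centre at x = +-46 mm, y = +-28 mm of the gearbox, 118 mm up; origin at its centre underneath. Which colour marks which slot changes
- mark_yellow: yellow disc, 20 mm across and 1.5 mm thick, on the gate plate just beyond the end of one of the four outer slots: centre at x = +-46 mm, y = +-28 mm of the gearbox, 118 mm up; origin at its centre underneath. Which colour marks which slot changes
- tin: small brass-coloured closed tin, 36 mm across, 30 mm high, standing on the gearbox housing's top; origin at the centre of its underside. Not part of the work: leave it alone
- ring_big: brass ring blank, 26 mm across, 8 mm high, lying on the gearbox housing's top; origin at its centre underneath. Not part of the work: leave it alone
- ring_blank: steel ring blank, 24 mm across, 7 mm high, lying on the bench in front of the gearbox; origin at its centre underneath. Not part of the work: leave it alone
- square: flat brass set square, arms about 110 and 70 mm long, 22 mm wide, 5 mm thick, lying on the bench; origin under the middle of the long arm. Not part of the work: leave it alone
- turntable: dark steel soldering turntable, disc 120 mm across, 24 mm high, on the bench; origin at its centre underneath. Not part of the work: leave it alone
- mug: white mug, 82 mm across, 92 mm high, on the bench; origin at the centre of its underside. Not part of the work: leave it alone
- pump_bottle: green bottle with a black cap, 56 mm across, 170 mm high, on the bench; origin at the centre of its underside. Not part of the work: leave it alone

How it is judged (in metres and radians):
At the end, for the whole second after the job is handed in: The lever stands at rest in the slot with the green mark, its stem no more than about 5 mm (at plate height) short of the slot's end (horizontal distance between stem_gate and mark_green below 0.027 m and velocity of joint leg_tilt between -0.05 and 0.05 rad/s and velocity of joint cross_tilt between -0.05 and 0.05 rad/s); the robot touches nothing.
It fails at once if the lever was put into a slot with another mark (stem within about 8 mm of its end) (horizontal distance between stem_gate and mark_red below 0.03 m or horizontal distance between stem_gate and mark_blue below 0.03 m or horizontal distance between stem_gate and mark_yellow below 0.03 m).
It fails at once if the lever's grip was pinched between the fingers (pressed on two opposite faces at once) ((contact force between the fingers and leg_tilt_c2 above 2 N and contact force between the fingers and leg_tilt_c3 above 2 N) or (contact force between the fingers and leg_tilt_c4 above 2 N and contact force between the fingers and leg_tilt_c5 above 2 N)).
It fails at once if a bystander was moved by more than 20 mm, lifted or carried (distance of any of tin, ring_big, ring_blank, square, turntable, mug, pump_bottle from where it was at the start of the episode above 0.02 m).
It also fails if it takes over 51 s, if anything falls off the work surface, if the arm or the gripper's body presses on something with over 40 N, if the wrist force passes 120 N, or if a joint passes its speed limit or range.

## Robot

A 6-joint arm with a two-finger parallel gripper is mounted at the origin on the work surface. World frame = base frame: x ahead of the robot, y to its left, z up, the work surface at z = 0. Lengths are in mm, angles in rad, forces in N, time in s.
With the tool pointing down it reaches from about 350 to 875 mm from the base axis. Payload 4.2 kg.
Tool frame: the origin (TCP) lies at the very end of the fingers, on their centre line; the grasp point (between the pads) lies 19 mm behind it; z points along the fingers, y is the line along which they close (so a half turn about z gives the same grasp; the last joint's range is limited). The gripper opens to 85 mm and grips with 20 to 120 N. Pads are 22 mm wide; open, the fingers measure 114 mm over their backs; the gripper's body (76 mm by 85 mm) begins 54 mm behind the grasp point. The pads swing forward as they close: fully open they stand 13 mm farther back than shut.
Start: joints at [1.397, 0.385, 0.008, 0, -1.194, -0.259], TCP at [262.1, 567.365, 231.312] pointing down, gripper open.
Joint ranges: [-3.14, 3.14], [-1.21, 2.06], [-1.07, 1.41], [-3.16, 2.05], [-2.99, -0.16], [-3.1, 3.1]. Speed limits (rad/s): [2.79, 2.79, 3.14, 3.14, 3.14, 3.14].

## Interface

Orientations are given as a unit quaternion [x, y, z, w].
In Python, from bench import arm gives the robot as it stands.
- The arm moves only by the tool servo_tool, never from a script. Its argument "rows" is a list that holds one entry, the list of rows, each a list of 7 numbers: the finger opening in mm, from 0 to 85.4, then the shift along the tool's x, y, z in mm, then the turn, a rotation vector about the tool's x, y, z in rad. A call has 1 to 10 rows; each row is the pose to reach, as a shift and turn from the pose commanded when the call began, along the tool's axes at that moment; what a row does not reach only later rows make up. A row lasts 1/8 s, in which the tool goes at most 62.5 mm and 10.7 degrees, less where a joint would pass 70% of its speed; a pose out of reach is approached as far as the arm can. A call with a gripper value outside its range is refused whole. The fingers move at their own pace and stop on an object; the grip force is fixed at half the most. Time passes only in rows, so rows that repeat a pose let the fingers close. It gives the time, the measured TCP pose, the force, the opening and the grip force at its end, in the units of the state.
- arm.read_state(): the state, without advancing time (a new reading comes with each control period).
- arm.get_image(name): name is "side" or "top"; returns the picture (420x560x3 uint8, red, green, blue); there is no depth.
- arm.camera_params(name): a dict with "intrinsics" (3x3 intrinsics, pixels), "D" ([k1, k2, p1, p2, k3] as OpenCV has them; the pictures are not rectified), "R" (3x3) and "t" (3): a world point X has camera coordinates R X + t. Camera axes: x right, y down, z forward; pixel columns grow to the right and rows downward; lengths in mm; the calibration is good to about 2 mm. A picture is of the moment at which its call begins. camera_params takes no time and is no camera call.
- arm.job_done(): hands the job in; it is judged then, once.
The state is a dict: "clock": time; "joints": joint angles; "joint_vel": joint speeds; "joint_efforts": joint torques, N m; "position": TCP position; "ee_rot": TCP orientation; "contact_force": force on the tool from outside, world axes, zero at the start; "wrist_torque": the same for the moment, N m; "gripper_width": finger opening in mm; "grasp_force": force on a finger pad.
Only numpy, scipy, OpenCV 4.12 (cv2) and the standard library are available. Lean on these libraries where they do the work, as an engineer would, in place of code of your own. Each camera call takes 0.05 s, during which the arm holds its last target. There are 200 camera calls.

## Working session

There is one attempt and no reset: what is moved stays moved. The work goes in short steps, Python scripts to look and compute and a tool call to move; the robot and the scene stay as the last step left them, time stands still between calls to the robot, and variables do not carry over. Pictures are saved under pics/ and viewed, at most 10 in all, crops included, and the job is handed in when it is done.

Besides the shell and the picture viewer there is one more tool, called after "Call:" by a JSON object that holds its "api" and its "payload", one argument or row to a line. servo_tool: Moves the arm, as the interface text tells. Its arguments: {"type":"object","properties":{"rows":{"type":"array"}},"required":["rows"]}

```bash
mkdir -p pics; cat > h.py <<'E'
import numpy as np, cv2
from bench import arm
def ray(n,uv):
    c=arm.camera_params(n);K=np.array(c["intrinsics"]);R=np.array(c["R"]);t=np.array(c["t"])
    p=cv2.undistortPoints(np.array(uv,float).reshape(-1,1,2),K,np.array(c["D"]))[:,0]
    return -R.T@t, np.c_[p,np.ones(len(p))]@R
def plane(n,uv,z):
    o,d=ray(n,uv); return o+d*((z-o[2])/d[:,2])[:,None]
def proj(n,X):
    c=arm.camera_params(n)
    return cv2.projectPoints(np.array(X,float).reshape(-1,1,3),cv2.Rodrigues(np.array(c["R"]))[0],np.array(c["t"],float),np.array(c["intrinsics"]),np.array(c["D"]))[0][:,0]
def snap(n,f):
    im=np.array(arm.get_image(n)); cv2.imwrite(f"pics/{f}.png",im[:,:,::-1]); return im
E
python3 - <<'E'
from h import *
for n in("side","top"):
    snap(n,n+"0"); o,_=ray(n,[[280,210]]); print(n,o,plane(n,[[280,210]],118))
print(arm.read_state())
E
```

```text
side [ 113.76838684 -468.84087542  858.74945603] [[593.18886557  89.44622167 118.        ]]
top [ 441.0963722   100.69526418 1234.58958264] [[573.30891293  62.92441315 118.        ]]
{'clock': 0.1, 'joints': array([ 1.39656762e+00,  3.85468713e-01,  6.75393868e-03, -4.22600160e-04,
       -1.19400197e+00, -2.58592728e-01]), 'joint_vel': array([ 0.00161926, -0.00163702,  0.00383322,  0.00148845, -0.00163066,
       -0.00132091]), 'joint_efforts': array([-8.47386400e-04, -3.93321204e+01,  1.88928491e+01,  4.19789001e+00,
       -2.61667388e-03,  2.63326854e-06]), 'position': array([261.91837431, 566.89283669, 230.3360757 ]), 'ee_rot': array([ 9.76657242e-01, -2.14801468e-01, -1.55736221e-04,  9.67635691e-04]), 'contact_force': array([0.81987653, 0.10411677, 0.27125103]), 'wrist_torque': array([-0.04063214, -0.04306188,  0.00970217]), 'grasp_force': 0.0, 'gripper_width': 85.16913047341743}
```

View pics/top0.png

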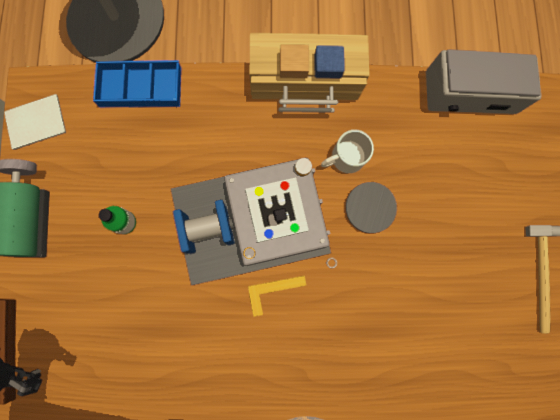

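View pics/side0.png

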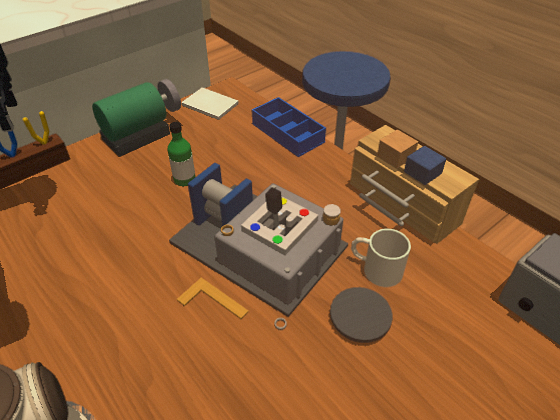

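Top view: marks are yellow (259,191), red (285,185), blue (268,233) and green (295,228); the grip is near (280,212). Green is at -x, -y. The side view agrees, with green at (278,240) and the grip at (274,200).

```bash
cat > m.py <<'E'
from h import *
def marks(n,im):
    h=cv2.cvtColor(im,cv2.COLOR_RGB2HSV); out={}
    box=(slice(150,270),slice(220,330))
    for k,(a,b) in dict(green=(50,75),blue=(110,130),yellow=(27,33),red=(0,4)).items():
        m=((h[...,0]>=a)&(h[...,0]<=b)&(h[...,1]>190)&(h[...,2]>110)).astype(np.uint8)
        q=np.zeros_like(m);q[box]=m[box]
        _,_,st,ce=cv2.connectedComponentsWithStats(q)
        if len(st)>1:
            i=1+st[1:,4].argmax(); out[k]=(ce[i],st[i,4])
    return out
def frame(n,im):
    nom=dict(green=(-46,-28),blue=(-46,28),yellow=(46,28),red=(46,-28))
    mk=marks(n,im); ks=[k for k in nom if k in mk and mk[k][1]>20]
    P=plane(n,[mk[k][0] for k in ks],119.5)[:,:2]; N=np.array([nom[k] for k in ks],float)
    pc,nc=P.mean(0),N.mean(0); z=((P-pc)@[1,1j])@np.conj((N-nc)@[1,1j])
    y=np.angle(z); R=np.array([[np.cos(y),-np.sin(y)],[np.sin(y),np.cos(y)]])
    c=pc-R@nc
    return c,y,R,{k:(mk[k][0].round(1),mk[k][1],((R.T@(p-c)).round(1))) for k,p in zip(ks,P)}
E
python3 - <<'E'
from m import *
for n in("top","side"):
    im=cv2.imread(f"pics/{n}0.png")[:,:,::-1].copy()
    c,y,R,d=frame(n,im); print(n,c,y,d)
    g=(im.max(2)<45).astype(np.uint8)
    q=np.zeros_like(g); b=(slice(180,240),slice(240,310)); q[b]=g[b]
    _,_,st,ce=cv2.connectedComponentsWithStats(q); print([(s,c_.round(1)) for s,c_ in zip(st[1:],ce[1:]) if s[4]>20])
    for lt in(-.24,-.12,0,.12,.24):
        X=[[*(c+R@[L*np.sin(lt),0]),13+L*np.cos(lt)] for L in(150,200)]; print(lt,proj(n,X).round(1).tolist())
    a=im[150:260,220:330,::-1]; cv2.imwrite(f"pics/{n}z.png",cv2.resize(a,None,fx=5,fy=5,interpolation=2))
a=[cv2.imread(f"pics/{n}z.png") for n in("top","side")]
cv2.imwrite("pics/z.png",cv2.resize(np.hstack(a),(800,400)))
E
```

```text
top [575.2406284   70.87210707] 0.22820783029029745 {'green': (array([294.1, 227.3]), np.int32(45), array([-46.1, -28. ])), 'blue': (array([268.2, 233. ]), np.int32(41), array([-45.7,  27.8])), 'yellow': (array([258.5, 190.9]), np.int32(58), array([46., 28.])), 'red': (array([284.2, 185.2]), np.int32(47), array([ 45.8, -27.8]))}
[(array([272, 207,  15,  16,  56], dtype=int32), array([277.8, 214.3]))]
-0.24 [[280.7, 223.7], [283.0, 227.4]]
-0.12 [[278.8, 215.1], [280.3, 215.3]]
0 [[276.8, 206.4], [277.6, 203.2]]
0.12 [[274.8, 197.9], [274.8, 191.4]]
0.24 [[272.9, 189.8], [272.0, 180.1]]
side [574.91979949  68.00965693] 0.21300927423124943 {'green': (array([277.2, 239.2]), np.int32(38), array([-46.2, -28.1])), 'blue': (array([254.7, 226.9]), np.int32(37), array([-47.3,  27.8])), 'yellow': (array([283.5, 200.6]), np.int32(22), array([47.8, 27.2])), 'red': (array([303.9, 212.2]), np.int32(45), array([ 45.8, -26.9]))}
[]
-0.24 [[268.9, 215.9], [264.6, 201.3]]
-0.12 [[274.5, 209.6], [272.4, 192.7]]
0 [[280.1, 204.0], [280.1, 185.3]]
0.12 [[285.5, 199.4], [287.6, 179.2]]
0.24 [[290.7, 195.7], [294.7, 174.4]]
```

View pics/z.png

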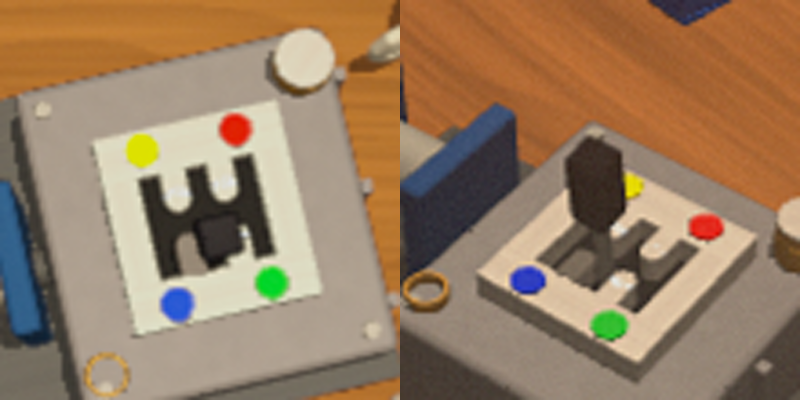

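The top crop shows the grip at about (280,216) px and the side crop at (274,201). Both fit leg_tilt ≈ -0.12 in the middle leg. Gearbox: centre ≈ (575, 69.5), yaw ≈ 0.22. First I'll push towards +x with closed fingers.

```bash
cat > go.py <<'E'
import sys
from h import *
from scipy.spatial.transform import Rotation as Ro
C=np.array([575.1,69.8]);Y=.222
c,s=np.cos(Y),np.sin(Y);G=np.array([[c,-s],[s,c]])
def show(*targets):
    S=arm.read_state(); r=Ro.from_quat(S["ee_rot"]); p=np.array(S["position"])
    T=Ro.from_matrix(np.array([[c,s,0],[s,-c,0],[0,0,-1.]]))
    print("clock",S["clock"],"gb",(G.T@(p[:2]-C)).round(1),p[2].round(1),"turn",(r.inv()*T).as_rotvec().round(3),"F",np.array(S["contact_force"]).round(1))
    for t in targets:
        w=np.r_[C+G@t[:2],t[2]]; print(t,"shift",r.inv().apply(w-p).round(1))
if __name__=="__main__": show(*eval(sys.argv[1]))
E
python3 go.py "[(-65,0,231),(-65,0,172)]"
```

```text
clock 0.1 gb [-196.   553.9] 230.3 turn [ 0.002  0.001 -0.655] F [0.8 0.1 0.3]
(-65, 0, 231) shift [4.413e+02 3.594e+02 1.000e-01]
(-65, 0, 172) shift [441.3 359.3  59.1]
```

Call:
{"api": "servo_tool", "payload": {
  "rows": [
    [[0,49,40,0,0,0,-0.1],[0,98,80,0,0,0,-0.2],[0,147,120,0,0,0,-0.3],[0,196,160,0,0,0,-0.4],[0,245,200,0,0,0,-0.5],[0,294,240,0,0,0,-0.6],[0,343,280,0,0,0,-0.655],[0,392,320,0,0,0,-0.655],[0,441,359,0,0,0,-0.655],[0,441,359,0,0,0,-0.655]]
  ]
}}

```text
clock: 1.35
position: [512.5, 53.2, 230.6]
ee_rot: [0.994, 0.108, -0.001, 0.0]
contact_force: [0.7, 1.0, -0.1]
gripper_width: -0.3
grasp_force: 0.0
```

```bash
python3 go.py "[(-65,0,231),(-65,0,172),(-28,0,172)]"
```

```text
clock 1.35 gb [-64.7  -2.5] 230.6 turn [ 0.     0.001 -0.006] F [ 0.7  1.  -0.1]
(-65, 0, 231) shift [-0.3 -2.4 -0.4]
(-65, 0, 172) shift [-0.2 -2.5 58.6]
(-28, 0, 172) shift [36.8 -2.7 58.6]
```

Call:
{"api": "servo_tool", "payload": {
  "rows": [
    [[0,0,-2.5,20,0,0,0],[0,0,-2.5,40,0,0,0],[0,0,-2.5,58,0,0,0],[0,6,-2.5,58,0,0,0],[0,12,-2.5,58,0,0,0],[0,18,-2.5,58,0,0,0],[0,24,-2.5,58,0,0,0],[0,30,-2.5,58,0,0,0],[0,36,-2.5,58,0,0,0],[0,36,-2.5,58,0,0,0]]
  ]
}}

```text
clock: 2.6
position: [547.4, 67.1, 173.9]
ee_rot: [0.994, 0.111, 0.001, -0.0]
contact_force: [-0.6, -0.1, 3.5]
gripper_width: -0.0
grasp_force: 0.6
```

```bash
cat > look.py <<'E'
import sys
from go import *
show(); z=[]
for n,b in(("top",(150,220)),("side",(150,220))):
    im=snap(n,n+sys.argv[1]); a=im[b[0]:b[0]+110,b[1]:b[1]+110,::-1]
    z.append(cv2.resize(a,(400,400),interpolation=2))
    for lt,ct in eval(sys.argv[2]):
        X=[[*(C+G@[L*np.sin(lt),L*np.cos(lt)*np.sin(ct)]),13+L*np.cos(lt)*np.cos(ct)] for L in(100,150,200)]
        print(n,lt,ct,((proj(n,X)-[b[1],b[0]])/110*400).round().tolist())
cv2.imwrite(f"pics/z{sys.argv[1]}.png",np.hstack(z))
E
python3 look.py 1 "[(-.05,0),(0,0),(.05,0)]"
```

```text
clock 2.6 gb [-27.6   3.4] 173.9 turn [ 0.    -0.002  0.   ] F [-0.6 -0.1  3.5]
top -0.05 0 [[208.0, 224.0], [212.0, 219.0], [215.0, 212.0]]
top 0 0 [[206.0, 216.0], [209.0, 205.0], [211.0, 194.0]]
top 0.05 0 [[204.0, 208.0], [206.0, 192.0], [207.0, 176.0]]
side -0.05 0 [[211.0, 264.0], [208.0, 203.0], [205.0, 137.0]]
side 0 0 [[217.0, 258.0], [216.0, 195.0], [216.0, 126.0]]
side 0.05 0 [[222.0, 253.0], [225.0, 187.0], [228.0, 116.0]]
```

View pics/z1.png

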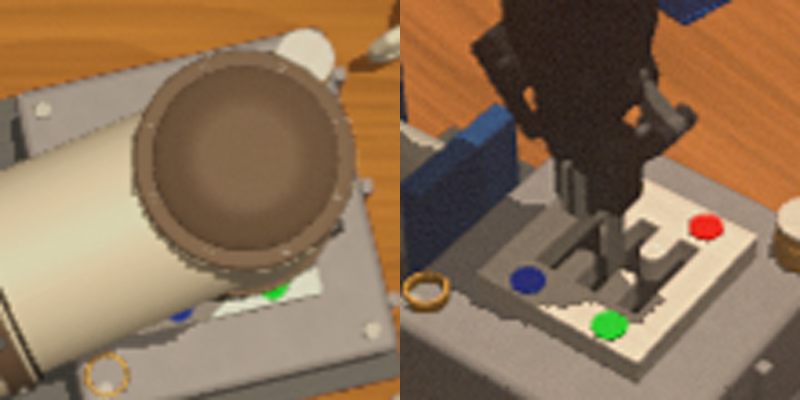

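Call:
{"api": "servo_tool", "payload": {
  "rows": [
    [[0,2,0,0,0,0,0],[0,4,0,0,0,0,0],[0,4,0,0,0,0,0],[0,-10,0,0,0,0,0],[0,-25,0,0,0,0,0],[0,-25,0,-25,0,0,0],[0,-25,0,-50,0,0,0],[0,-10,-40,-55,0,0,0],[0,28,-80,-55,0,0,0],[0,28,-80,-55,0,0,0]]
  ]
}}

```text
clock: 3.95
position: [556.1, 153.3, 227.2]
ee_rot: [0.994, 0.112, -0.001, 0.0]
contact_force: [-0.6, -0.2, -0.3]
gripper_width: -0.1
grasp_force: 0.0
```

```bash
python3 look.py 2 "[(-.05,0),(0,0),(.05,0)]"; python3 -c "
from go import *;print(arm.read_state()['joints'])"
```

```text
clock 3.95 gb [-0.1 85.6] 227.2 turn [-0.     0.001  0.003] F [-0.6 -0.2 -0.3]
top -0.05 0 [[208.0, 224.0], [212.0, 219.0], [215.0, 212.0]]
top 0 0 [[206.0, 216.0], [209.0, 205.0], [211.0, 194.0]]
top 0.05 0 [[204.0, 208.0], [206.0, 192.0], [207.0, 176.0]]
side -0.05 0 [[211.0, 264.0], [208.0, 203.0], [205.0, 137.0]]
side 0 0 [[217.0, 258.0], [216.0, 195.0], [216.0, 126.0]]
side 0.05 0 [[222.0, 253.0], [225.0, 187.0], [228.0, 116.0]]
[ 5.46991750e-01  3.04192316e-01 -1.22236760e-01 -5.10454817e-04
 -1.14670383e+00  1.24688365e+00]
```

View pics/z2.png

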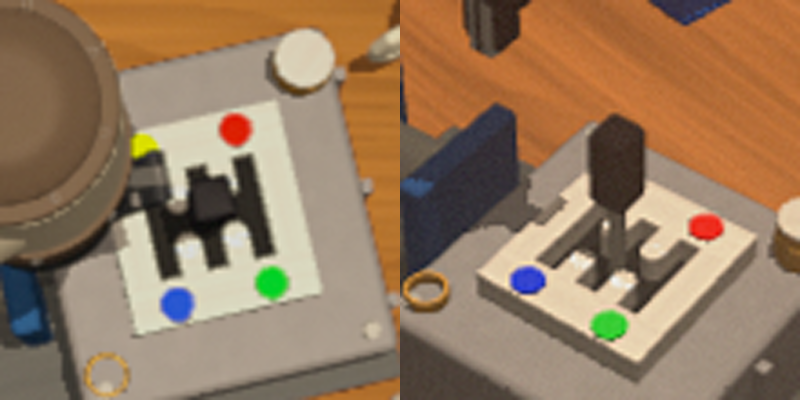

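Lever is in neutral: the grip is at about (212,198) in the top crop and (216,160) in the side crop, matching leg_tilt ≈ 0. Next I'll turn the tool 90° on the +y side for the crossing push.

Call:
{"api": "servo_tool", "payload": {
  "rows": [
    [[0,0,5,0,0,0,0.18],[0,0,10,0,0,0,0.36],[0,0,15,0,0,0,0.54],[0,0,20,0,0,0,0.72],[0,0,25,0,0,0,0.9],[0,0,30,0,0,0,1.08],[0,0,35,0,0,0,1.26],[0,0,35,15,0,0,1.44],[0,0,35,35,0,0,1.57],[0,0,35,55,0,0,1.57]]
  ]
}}

```text
clock: 5.3
position: [562.6, 115.5, 172.9]
ee_rot: [0.781, -0.625, -0.0, 0.0]
contact_force: [-0.2, 1.1, -0.8]
gripper_width: -0.1
grasp_force: 0.0
```

```bash
python3 go.py "[(0,0,171),(0,-22,171)]"
```

```text
clock 5.3 gb [-2.1 47.3] 172.9 turn [ 0.     0.    -1.572] F [-0.2  1.1 -0.8]
(0, 0, 171) shift [47.3 -2.2  1.9]
(0, -22, 171) shift [69.3 -2.2  1.9]
```

Call:
{"api": "servo_tool", "payload": {
  "rows": [
    [[0,10,-2,2,0,0,0],[0,20,-2,2,0,0,0],[0,27,-2,2,0,0,0],[0,34,-2,2,0,0,0],[0,41,-2,2,0,0,0],[0,48,-2,2,0,0,0],[0,54,-2,2,0,0,0],[0,60,-2,2,0,0,0],[0,65,-2,2,0,0,0],[0,65,-2,2,0,0,0]]
  ]
}}

```text
clock: 6.55
position: [580.0, 53.3, 171.1]
ee_rot: [0.781, -0.624, -0.0, 0.001]
contact_force: [0.3, 0.9, 0.6]
gripper_width: -0.3
grasp_force: 0.0
```

Call:
{"api": "servo_tool", "payload": {
  "rows": [
    [[0,2,0,0,0,0,0],[0,4,0,0,0,0,0],[0,4,0,0,0,0,0]]
  ]
}}

```text
clock: 6.92
position: [581.0, 50.0, 171.3]
ee_rot: [0.781, -0.624, 0.0, 0.0]
contact_force: [-0.6, 1.0, 0.0]
gripper_width: 0.1
grasp_force: 0.2
```

```bash
python3 look.py 3 "[(0,-.2),(0,-.284)]"
```

```text
clock 6.925 gb [  1.4 -20.6] 171.3 turn [ 0.    0.   -1.57] F [-0.6  1.   0. ]
top 0 -0.2 [[239.0, 209.0], [260.0, 195.0], [284.0, 179.0]]
top 0 -0.284 [[253.0, 207.0], [281.0, 191.0], [313.0, 173.0]]
side 0 -0.2 [[245.0, 276.0], [261.0, 222.0], [278.0, 163.0]]
side 0 -0.284 [[257.0, 285.0], [279.0, 235.0], [304.0, 182.0]]
```

View pics/z3.png

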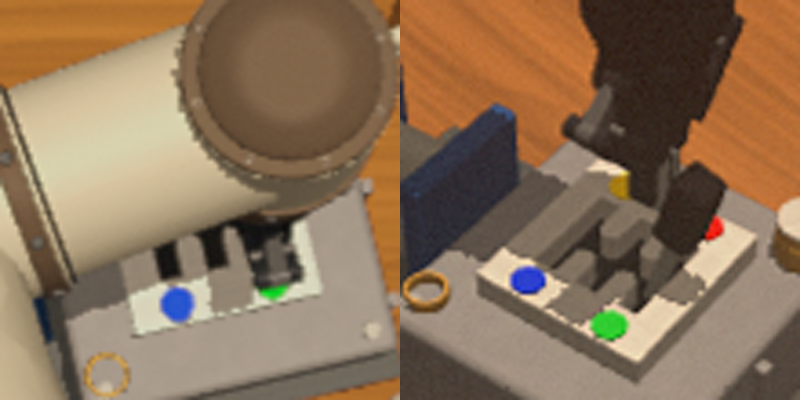

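The grip is at side-crop (290,208), matching cross_tilt ≈ -0.28 (expected 291,208). I'll nudge until the stop is felt.

Call:
{"api": "servo_tool", "payload": {
  "rows": [
    [[0,1,0,0,0,0,0],[0,2,0,0,0,0,0],[0,2,0,0,0,0,0]]
  ]
}}

```text
clock: 7.4
position: [581.5, 48.1, 171.3]
ee_rot: [0.781, -0.624, -0.0, 0.0]
contact_force: [0.8, -0.3, -0.9]
gripper_width: -0.1
grasp_force: 0.4
```

Call:
{"api": "servo_tool", "payload": {
  "rows": [
    [[0,1,0,0,0,0,0],[0,2,0,0,0,0,0],[0,2,0,0,0,0,0]]
  ]
}}

```text
clock: 7.78
position: [581.9, 46.4, 171.2]
ee_rot: [0.781, -0.624, -0.0, -0.0]
contact_force: [0.0, 2.8, -0.3]
gripper_width: 0.5
grasp_force: 1.1
```

Call:
{"api": "servo_tool", "payload": {
  "rows": [
    [[0,1,0,0,0,0,0],[0,2,0,0,0,0,0],[0,2,0,0,0,0,0]]
  ]
}}

```text
clock: 8.15
position: [582.1, 44.9, 170.9]
ee_rot: [0.781, -0.624, -0.001, -0.0]
contact_force: [-1.0, 5.4, -1.7]
gripper_width: -0.1
grasp_force: 2.3
```

Contact at the stop is about 5 N. Now back off, lift, turn the tool back and go to the +x side.

Call:
{"api": "servo_tool", "payload": {
  "rows": [
    [[0,-10,0,0,0,0,0],[0,-25,0,0,0,0,0],[0,-25,0,-30,0,0,0],[0,-25,0,-60,0,0,0],[0,-20,-20,-60,0,0,-0.18],[0,-10,-40,-60,0,0,-0.36],[0,0,-58,-60,0,0,-0.54],[0,10,-58,-60,0,0,-0.72],[0,20,-58,-60,0,0,-0.9],[0,20,-58,-60,0,0,-1.08]]
  ]
}}

```text
clock: 9.4
position: [643.4, 37.4, 231.5]
ee_rot: [0.991, -0.131, 0.0, 0.0]
contact_force: [-0.8, -0.2, 0.5]
gripper_width: 0.2
grasp_force: 0.0
```

Call:
{"api": "servo_tool", "payload": {
  "rows": [
    [[0,0,0,0,0,0,-0.18],[0,0,0,0,0,0,-0.36],[0,0,0,0,0,0,-0.49],[0,0,0,0,0,0,-0.49]]
  ]
}}

```text
clock: 9.9
position: [643.3, 38.0, 231.6]
ee_rot: [0.994, 0.11, 0.0, 0.0]
contact_force: [-0.7, -0.6, -0.8]
gripper_width: 0.2
grasp_force: 0.0
```

```bash
python3 go.py "[(55,-46,168),(23,-46,168),(-16,-46,168)]"; python3 look.py 4 "[(0,-.284)]"
```

```text
clock 9.9 gb [ 59.5 -46.1] 231.6 turn [ 0.001 -0.    -0.001] F [-0.7 -0.6 -0.8]
(55, -46, 168) shift [-4.6 -0.1 63.6]
(23, -46, 168) shift [-36.6  -0.1  63.6]
(-16, -46, 168) shift [-75.6  -0.   63.6]
clock 9.9 gb [ 59.5 -46.1] 231.6 turn [ 0.001 -0.    -0.001] F [-0.7 -0.6 -0.8]
top 0 -0.284 [[253.0, 207.0], [281.0, 191.0], [313.0, 173.0]]
side 0 -0.284 [[257.0, 285.0], [279.0, 235.0], [304.0, 182.0]]
```

View pics/z4.png

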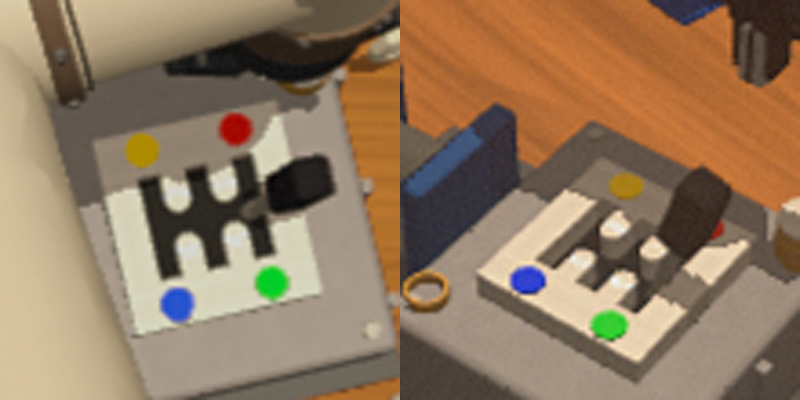

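The lever leans fully to -y (side-crop grip at 292,208) and is at neutral in x. Descend and push to -x.

Call:
{"api": "servo_tool", "payload": {
  "rows": [
    [[0,0,0,25,0,0,0],[0,0,0,50,0,0,0],[0,0,0,63,0,0,0],[0,-12,0,63,0,0,0],[0,-24,0,63,0,0,0],[0,-31,0,63,0,0,0],[0,-38,0,63,0,0,0],[0,-45,0,63,0,0,0],[0,-52,0,63,0,0,0],[0,-58,0,63,0,0,0]]
  ]
}}

```text
clock: 11.25
position: [586.7, 24.8, 168.7]
ee_rot: [0.994, 0.111, 0.001, -0.0]
contact_force: [1.0, 0.6, 0.8]
gripper_width: -0.0
grasp_force: 0.8
```

Call:
{"api": "servo_tool", "payload": {
  "rows": [
    [[0,-5,0,0,0,0,0],[0,-10,0,0,0,0,0],[0,-14,0,0,0,0,0],[0,-17,0,0,0,0,0],[0,-17,0,0,0,0,0]]
  ]
}}

```text
clock: 11.88
position: [569.8, 20.9, 168.2]
ee_rot: [0.994, 0.111, -0.0, 0.0]
contact_force: [1.3, -0.2, -0.7]
gripper_width: -0.1
grasp_force: 0.3
```

```bash
python3 go.py "[(-20,-46,168)]"
```

```text
clock 11.875 gb [-15.9 -46.5] 168.2 turn [0.    0.001 0.   ] F [ 1.3 -0.2 -0.7]
(-20, -46, 168) shift [-4.1 -0.5  0.2]
```

Call:
{"api": "servo_tool", "payload": {
  "rows": [
    [[0,-1,0,0,0,0,0],[0,-2,0,0,0,0,0],[0,-3,0,0,0,0,0],[0,-4,0,0,0,0,0],[0,-4,0,0,0,0,0]]
  ]
}}

```text
clock: 12.5
position: [566.3, 20.2, 168.4]
ee_rot: [0.994, 0.111, 0.0, -0.0]
contact_force: [1.4, -0.2, -1.5]
gripper_width: 0.1
grasp_force: 0.6
```

Call:
{"api": "servo_tool", "payload": {
  "rows": [
    [[0,-1,0,0,0,0,0],[0,-2,0,0,0,0,0],[0,-2,0,0,0,0,0]]
  ]
}}

```text
clock: 12.88
position: [565.0, 19.9, 168.5]
ee_rot: [0.994, 0.111, 0.001, -0.0]
contact_force: [3.7, -0.0, -1.2]
gripper_width: -0.0
grasp_force: 1.5
```

Call:
{"api": "servo_tool", "payload": {
  "rows": [
    [[0,-1,0,0,0,0,0],[0,-2,0,0,0,0,0],[0,-2,0,0,0,0,0]]
  ]
}}

```text
clock: 13.25
position: [564.0, 19.7, 168.8]
ee_rot: [0.994, 0.111, 0.002, -0.0]
contact_force: [5.9, 1.2, -2.4]
gripper_width: -0.4
grasp_force: 2.7
```

Call:
{"api": "servo_tool", "payload": {
  "rows": [
    [[0,10,0,0,0,0,0],[0,40,0,0,0,0,0],[0,50,0,-30,0,0,0],[0,60,0,-70,0,0,0],[0,90,0,-110,0,0,0],[0,110,0,-130,0,0,0],[0,110,0,-130,0,0,0],[0,110,0,-130,0,0,0]]
  ]
}}

```text
clock: 14.25
position: [668.2, 43.3, 296.5]
ee_rot: [0.994, 0.111, -0.002, -0.0]
contact_force: [0.8, -0.4, -0.6]
gripper_width: -0.0
grasp_force: 0.0
```

```bash
python3 look.py 5 "[(-.243,-.284),(-.19,-.284)]"
```

```text
clock 14.25 gb [ 84.9 -46.4] 296.5 turn [-0.001  0.005 -0.   ] F [ 0.8 -0.4 -0.6]
top -0.243 -0.284 [[260.0, 247.0], [293.0, 254.0], [329.0, 262.0]]
top -0.19 -0.284 [[259.0, 238.0], [291.0, 241.0], [326.0, 243.0]]
side -0.243 -0.284 [[230.0, 314.0], [238.0, 280.0], [246.0, 242.0]]
side -0.19 -0.284 [[236.0, 307.0], [247.0, 269.0], [259.0, 228.0]]
```

View pics/z5.png

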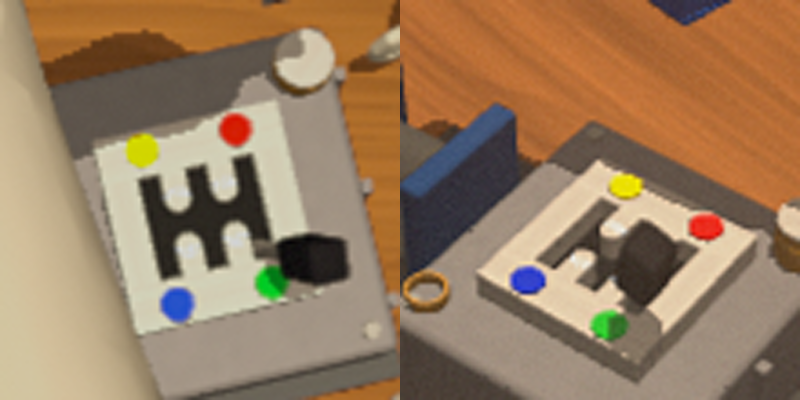

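The grip is at top-crop (313,259) and side-crop (245,261). Fully home predicts (311,258) and (242,261), so the lever is home and the arm is clear.

```bash
python3 -c "
from bench import arm;print(arm.job_done())"
```

```text
the job is handed in; nothing more can be done
None
```

The lever was pushed fully home into the green-marked slot without gripping it or entering another marked slot, the arm is clear, and the job was handed in at about 14 s; no verdict was returned.

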